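# Turn the proud test plug home

## Task

Three round test sockets stand on the bench, each with a black plug in it. Two plugs are fully home; the third was put in crosswise and stands proud, its two side lugs riding on the socket's rim. Turn that one under light pressure, without forcing it, until its lugs find the slots and it drops fully home, then let go of it; leave the other two plugs seated as they are.

Things in the scene. Friction and masses are not known exactly. Their poses are not given: they have to be found in the camera images.
- plug: the proud plug: black plastic, 120 g. In mm: body 40 dia, 22 high; two lugs make a bar 72 long, 12 wide, 10-22 above the underside, flush with the flat top; on top a grip bar 40 long, 12 wide, 32 high (22-54), in line with the lugs. Origin: underside centre; x along lugs and bar, y across, z up. Half turns are alike. Starts 43-90 deg off the slots either way. Falls in by itself once in line
- socket: its socket (mm): fixed round aluminium block 100 dia, 30 high, on a flange 112 dia, 8 high. Origin: underside centre on the bench; x along its two slots (dark tick at each end), z up. Bore 50 dia; slots 30 wide, to 42 from the axis; floor of both at 8, flat rim at 30. Plug's play: 5, about 14 deg. Plug origin above this origin: proud 20, fully home 8 (lugs and flat top then flush with the rim)
- plug_b: a plug of the same shape, size and axes as plug, but already fully home in a socket of its own, at least 180 mm from the proud plug; it must stay seated
- plug_c: another such plug, also fully home in its own socket; it must stay seated
There are look-alikes about, which are no part of the job. Leave any green look-alike of the plug alone. Leave any brown look-alike of the socket alone.

How it is judged:
At the end, for the whole second after the job is handed in: The plug is home: underside at most 11 mm above the socket's underside (8 = fully home), within 10 mm of its axis, lugs within 0.4 rad of the slots, upright within 0.12 rad, at rest, released; the other two plugs still seated (undersides below 13 mm above the bench) (z of plug in the frame of socket below 0.011 m and horizontal distance between plug and socket below 0.01 m and angle between the x axis of plug and the x axis of socket, either way round below 0.4 rad and angle between plug's own z axis and vertical below 0.12 rad and linear speed of plug below 0.02 m/s and height (world z) of each of plug_b, plug_c below 0.013 m); the robot touches nothing.
It fails at once if the plug is forced against its socket with more than 80 N (contact force between plug and socket above 80 N).
It fails at once if one of the other two plugs is moved more than 10 mm (lifted out of its seat) (distance of any of plug_b, plug_c from where it was at the start of the episode above 0.01 m).
It also fails if it takes over 32 s, if anything falls off the work surface, if the arm or the gripper's body presses on something with over 40 N, if the wrist force passes 120 N, or if a joint passes its speed limit or range.

## Robot

A 6-joint arm with a two-finger parallel gripper is mounted at the origin on the work surface. World frame = base frame: x ahead of the robot, y to its left, z up, the work surface at z = 0. Lengths are in m, angles in rad, forces in N, time in s.
With the tool pointing down it reaches from about 0.4 to 0.825 m from the base axis. Payload 7 kg.
Tool frame: the origin (TCP) lies midway between the tips of the shut fingers; the grasp point (between the pads) lies 19 mm behind it; z points along the fingers, y is the line along which they close (so a half turn about z gives the same grasp; the last joint's range is limited). The gripper opens to 88 mm and grips with 3 to 60 N. Pads are 19 mm wide; open, the fingers measure 130 mm over their backs; the gripper's body (78 mm by 193 mm) begins 47 mm behind the grasp point.
Start: joints at [1.618, 0.359, 0.012, 0, -1.224, -0.288], TCP at [0.161, 0.655, 0.227] pointing down, gripper open.
Joint ranges: [-3.07, 3.07], [-1.43, 2.12], [-1.02, 1.25], [-3.03, 1.67], [-3.05, -0], [-3.03, 3.03]. Speed limits (rad/s): [2.39, 2.39, 3.01, 3.14, 3.14, 3.14].

## Interface

Orientations are given as [roll, pitch, yaw] about the fixed x, y, z axes, in that order (R = Rz(yaw) Ry(pitch) Rx(roll)).
In Python, from station import arm gives the robot as it stands.
- The arm moves only by the tool servo_tool, never from a script. Its argument "deltas" is a list of rows, each a list of 7 numbers: the closure, from -1 (fully open) to 1 (shut), then the shift along the tool's x, y, z in mm, then the turn, a rotation vector about the tool's x, y, z in degrees. In form: [[gripper, x, y, z, ax, ay, az], ...]. A call has 1 to 20 rows; each row shifts and turns the commanded pose from where the row before left it, along the tool's axes as they then stand; what a row does not reach is not made up. A row lasts 1/12 s, in which the tool goes at most 41.7 mm and 7.16 degrees, less where a joint would pass 70% of its speed; a pose out of reach is approached as far as the arm can. A call is refused whole if a number of a shift passes 41.7 or a number of a turn 7.16, either way. A call with a gripper value outside its range is refused whole. The fingers move at their own pace and stop on an object; "squeeze" is the grip in N (left out, the last holds). Time passes only in rows, so rows that do not move let the fingers close. It gives the time, the measured TCP pose, the force, the opening and the grip force at its end, in the units of the state.
- arm.get_state(): the state, without advancing time (a new reading comes with each control period).
- arm.grab_frame(name): name is "scene" or "top" or "wrist"; returns a dict with "color" (400x640x3 uint8, red, green, blue), "K" (3x3 intrinsics, pixels), "position" and "orientation" of the camera in the world. Camera axes: x right, y down, z forward; pixel columns grow to the right and rows downward; lengths in m; the calibration is good to about 2 mm. A picture is of the moment at which its call begins. There is no depth.
- arm.job_done(): hands the job in; it is judged then, once.
Trained networks look in a picture, given as the dict that the camera call returned (one of the last four; its "shot" number tells which), for a name from the list of things; names that differ only in an ending like _2 or _b are one class to them, and where a whole thing is asked for, a point or a joint stands for the part that bears it (a point fixed in the world has none). Each returns a list of dicts, best first, with "conf" (0 to 1); they miss things now and then, are a little off and sometimes report something else, mostly with a low value. They report only what shows in the picture. A call takes as long as a camera call. They do not tell look-alikes from the thing itself.
- arm.recognise(query, picture): "at" ([x, y, z] in m, in the coordinates of the camera as it stood for that picture, good to about 4 mm: the middle of the surface that is visible of it).
The state is a dict: "t": time; "q": joint angles; "qd": joint speeds; "joint_efforts": joint torques, N m; "eef_pos": TCP position; "ee_rot": TCP orientation; "force": force on the tool from outside, world axes, zero at the start; "moment": the same for the moment, N m; "width": finger opening in m; "gripper_force": force on a finger pad.
Only numpy, scipy, OpenCV 4.12 (cv2) and the standard library are available. Lean on these libraries where they do the work, as an engineer would, in place of code of your own. Each camera call takes 0.05 s, during which the arm holds its last target. There are 200 camera calls.

## Working session

There is one attempt and no reset: what is moved stays moved. The work goes in short steps, Python scripts to look and compute and a tool call to move; the robot and the scene stay as the last step left them, time stands still between calls to the robot, and variables do not carry over. Pictures are saved under pics/ and viewed, at most 10 in all, crops included, and the job is handed in when it is done.

Besides the shell and the picture viewer there is one more tool, called after "Call:" by a JSON object that holds its "method" and its "body". servo_tool: Moves the arm, as the interface text tells. Its arguments: {"type":"object","properties":{"deltas":{"type":"array","items":{"type":"array","items":{"type":"number"}}},"squeeze":{"type":"number"}},"required":["deltas"]}

```bash
mkdir -p pics; cat > h.py <<'E'
import numpy as np,cv2
from scipy.spatial.transform import Rotation as R
from station import arm
def cam(f):
    o=np.array(f["orientation"],float)
    M=o if o.shape==(3,3) else R.from_euler('xyz',o).as_matrix()
    return M,np.array(f["position"])
def world(f,p):
    M,t=cam(f); return M@np.array(p)+t
def pix(f,p):
    M,t=cam(f); c=M.T@(np.array(p)-t); u=np.array(f["K"])@c; return u[:2]/u[2]
def onz(f,u,v,z):
    M,t=cam(f); d=M@np.linalg.solve(np.array(f["K"]),[u,v,1]); return t+d*(z-t[2])/d[2]
E
python3 - <<'E'
from h import *
s=arm.get_state();print(s['t'],s['eef_pos'],s['ee_rot'],s['force'],s['width'])
for n in ("top","scene"):
    f=arm.grab_frame(n);cv2.imwrite(f"pics/{n}0.png",f["color"][:,:,::-1]);print(n,f["position"],f["orientation"])
    for q in("plug","socket"):
        for d in arm.recognise(q,f):print(q,round(d["conf"],2),world(f,d["at"]).round(3),pix(f,world(f,d["at"])).round())
E
```

```text
0.0 [0.16083345 0.6550464  0.22562375] [ 3.13993060e+00 -1.01395501e-04 -2.40908468e-01] [ 0.16122966  0.5166155  -0.68705869] 0.08768928446846314
top [0.43979101 0.08154381 1.16894437] [-3.08715385 -0.01449426 -1.54797627]
plug 0.66 [0.585 0.267 0.028] [256. 163.]
plug 0.56 [0.433 0.023 0.021] [341. 218.]
plug 0.54 [0.59  0.027 0.042] [341. 162.]
plug 0.52 [ 0.523 -0.275  0.032] [447. 189.]
socket 0.76 [0.589 0.026 0.029] [341. 163.]
socket 0.76 [0.593 0.433 0.024] [197. 158.]
scene [0.78681092 0.38640741 0.75310849] [-2.63709362  0.01153601  2.39843387]
plug 0.85 [ 0.532 -0.27   0.032] [227. 110.]
plug 0.71 [0.598 0.038 0.043] [285. 203.]
plug 0.62 [0.443 0.032 0.025] [335. 165.]
socket 0.74 [0.605 0.438 0.032] [425. 353.]
socket 0.57 [0.607 0.04  0.029] [282. 209.]
```

View pics/top0.png

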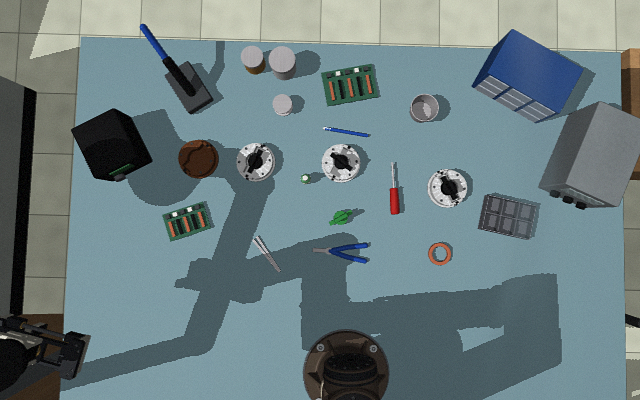

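View pics/scene0.png

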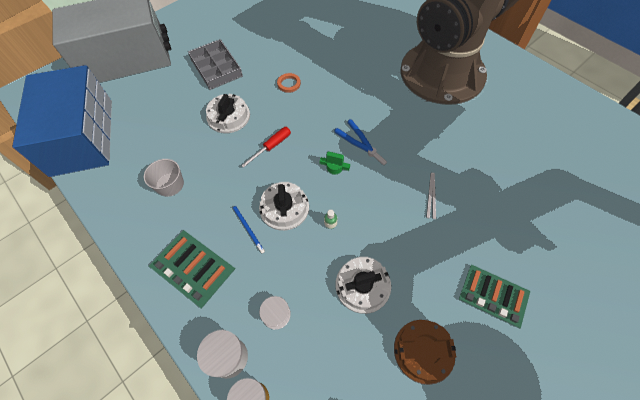

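The top picture shows three aluminium sockets, at (256,162), (341,162) and (448,188). The brown look-alike is at (198,158) and the green one at (341,217). I'll enlarge the three to see which plug is proud.

```bash
python3 - <<'E'
import cv2,numpy as np
t=cv2.imread("pics/top0.png");s=cv2.imread("pics/scene0.png")
c=lambda i,u,v:cv2.resize(i[v-30:v+30,u-30:u+30],(260,260),interpolation=cv2.INTER_CUBIC)
cv2.imwrite("pics/crop.png",np.vstack([np.hstack([c(t,256,162),c(t,341,162),c(t,448,188)]),np.hstack([c(s,364,285),c(s,284,206),c(s,227,112)])]))
E
```

```text
(no output)
```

View pics/crop.png

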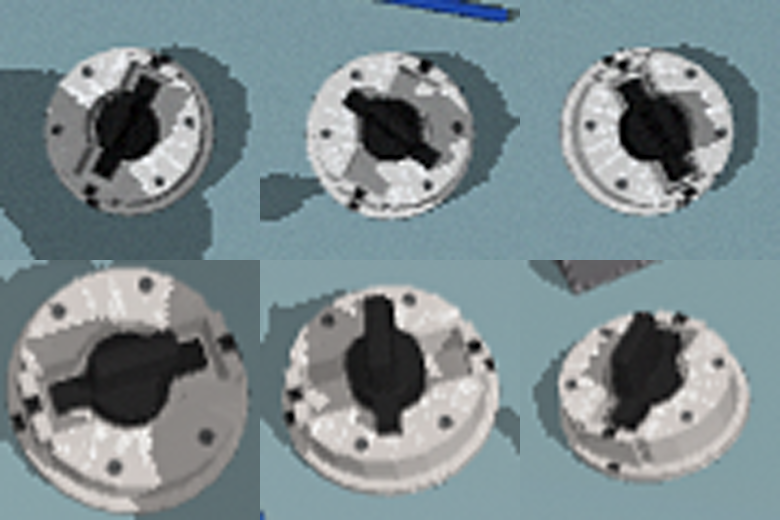

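The plug at (341,162) fits the task. Its lugs cross the tick line and lie over the rim in both views. The other two, at (256,162) and (448,188), have their lugs in the slots, level with the rim. Next I'll measure its position and angles.

```bash
python3 - <<'E'
from h import *
f=arm.grab_frame("top")
P=lambda x,y,z:onz(f,311+(x-260)*60/260-.4,132+y*60/260-.4,z)[:2]
for n,a,b,z in(("lug",(348,98),(435,160),.042),("tick",(426,65),(358,203),.03)):
    A,B=P(*a,z),P(*b,z);d=A-B;print(n,A.round(4),B.round(4),"mid",((A+B)/2).round(4),"len",np.hypot(*d).round(4),"ang",np.degrees(np.arctan2(d[1],d[0])).round(1))
s=arm.get_state();T=R.from_euler('xyz',s['ee_rot']).as_matrix();print(T.round(3))
print("x ang",np.degrees(np.arctan2(T[1,0],T[0,0])),"tool-frame vec to (.588,.027,.2256)",T.T@(np.array([.588,.027,s['eef_pos'][2]])-s['eef_pos']))
E
```

```text
lug [0.612  0.0563] [ 0.5731 -0.0007] mid [0.5925 0.0278] len 0.0689 ang 55.7
tick [0.6368 0.0056] [0.5452 0.048 ] mid [0.591  0.0268] len 0.1009 ang -24.9
[[ 0.971 -0.239 -0.   ]
 [-0.239 -0.971 -0.   ]
 [ 0.     0.    -1.   ]]
x ang -13.800061231526154 tool-frame vec to (.588,.027,.2256) [5.64595681e-01 5.08401450e-01 2.11231793e-04]
```

Call:
{"method": "servo_tool", "body": {"deltas": [[-1, 29.9, 26.7, 0, 0, 0, 0], [-1, 29.9, 26.7, 0, 0, 0, 0], [-1, 29.9, 26.7, 0, 0, 0, 0], [-1, 29.9, 26.7, 0, 0, 0, 0], [-1, 29.9, 26.7, 0, 0, 0, 0], [-1, 29.9, 26.7, 0, 0, 0, 0], [-1, 29.9, 26.7, 0, 0, 0, 0], [-1, 29.9, 26.7, 0, 0, 0, 0], [-1, 29.9, 26.7, 0, 0, 0, 0], [-1, 29.9, 26.7, 0, 0, 0, 0], [-1, 29.9, 26.7, 0, 0, 0, 0], [-1, 29.9, 26.7, 0, 0, 0, 0], [-1, 29.9, 26.7, 0, 0, 0, 0], [-1, 29.9, 26.7, 0, 0, 0, 0], [-1, 29.9, 26.7, 0, 0, 0, 0], [-1, 29.9, 26.7, 0, 0, 0, 0], [-1, 29.9, 26.7, 0, 0, 0, 0], [-1, 29.9, 26.7, 0, 0, 0, 0], [-1, 29.9, 26.7, 0, 0, 0, 0]]}}

```text
t: 1.93
eef_pos: [0.5926, 0.0254, 0.2268]
ee_rot: [-3.141, -0.0, -0.241]
force: [0.5, 0.7, 0.4]
width: 0.0877
gripper_force: 0.0
```

Call:
{"method": "servo_tool", "body": {"deltas": [[-1, 0, 0, 0, 0, 0, 6.9], [-1, 0, 0, 0, 0, 0, 6.9], [-1, 0, 0, 0, 0, 0, 6.9], [-1, 0, 0, 0, 0, 0, 6.9], [-1, 0, 0, 0, 0, 0, 6.9], [-1, 0, 0, 0, 0, 0, 6.9], [-1, 0, 0, 0, 0, 0, 6.9], [-1, 0, 0, 0, 0, 0, 6.9], [-1, 0, 0, 0, 0, 0, 6.9], [-1, 0, 0, 0, 0, 0, 6.9], [-1, 0, 0, 0, 0, 0, 6.9], [-1, 0, 0, 0, 0, 0, 6.9], [-1, 0, 0, 0, 0, 0, 6.9], [-1, 0, 0, 0, 0, 0, 6.9], [-1, 0, 0, 0, 0, 0, 6.9], [-1, 0, 0, 0, 0, 0, 6.9], [-1, 0, 0, 0, 0, 0, 0]]}}

```text
t: 3.35
eef_pos: [0.5917, 0.0273, 0.2266]
ee_rot: [3.142, 0.0, -2.173]
force: [0.5, 0.5, 0.1]
width: 0.0875
gripper_force: 0.0
```

```bash
python3 - <<'E'
from h import *
s=arm.get_state();print(s['t'],s['q'],s['eef_pos'],s['ee_rot'],s['force'])
f=arm.grab_frame("wrist");cv2.imwrite("pics/w1.png",f["color"][:,:,::-1]);print(f["position"])
for q in("plug","socket"):
    for d in arm.recognise(q,f):print(q,round(d["conf"],2),world(f,d["at"]).round(3),pix(f,world(f,d["at"])).round())
E
```

```text
3.35 [ 3.75917241e-01  2.23716985e-01 -1.76813115e-01 -5.21690312e-05
 -1.17021295e+00 -9.78337479e-01] [0.5916692  0.02734468 0.22659697] [ 3.14158255e+00  7.10241198e-05 -2.17323691e+00] [0.53399573 0.50838727 0.09286851]
[ 0.55253337 -0.0301982   0.38541348]
plug 0.68 [0.443 0.023 0.025] [426. 104.]
plug 0.58 [0.591 0.028 0.045] [324. 181.]
socket 0.7 [0.587 0.021 0.032] [323. 173.]
socket 0.53 [0.628 0.406 0.023] [443. 391.]
```

View pics/w1.png

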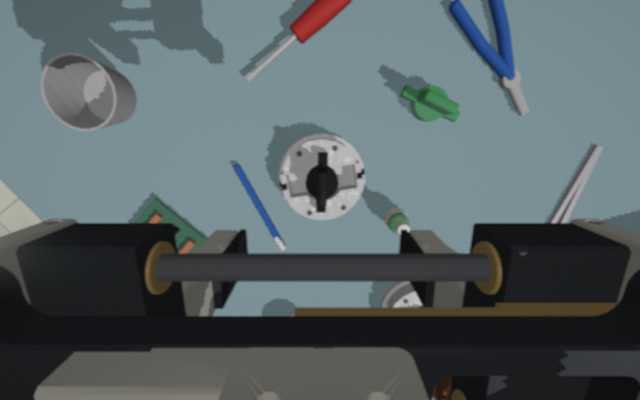

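The wrist view shows the proud plug at about (322,182). Its lug bar runs nearly vertically in the image, from (322,153) to (322,212). The ticks are at about (283,186) and (362,175). I'll measure more exactly.

```bash
python3 - <<'E'
from h import *
f=arm.grab_frame("wrist");g=cv2.cvtColor(f["color"],cv2.COLOR_RGB2GRAY)
cv2.imwrite("pics/w1c.png",cv2.resize(f["color"][127:227,272:372,::-1],(600,600),interpolation=cv2.INTER_CUBIC))
m=np.zeros_like(g);m[145:222,285:358]=(g[145:222,285:358]<50)
n,l,st,c=cv2.connectedComponentsWithStats(m);k=1+st[1:,4].argmax();ys,xs=np.nonzero(l==k);print(st[k],c[k])
P=np.array([onz(f,x,y,.045)[:2] for x,y in zip(xs,ys)]);w,v=np.linalg.eigh(np.cov(P.T));d=v[:,1]
print(P.mean(0),np.degrees(np.arctan2(d[1],d[0])), np.ptp(P@d),np.ptp(P@v[:,0]))
A,B=onz(f,283,186,.03),onz(f,362,175,.03);e=(A-B)[:2];print((A+B)/2,np.hypot(*e),np.degrees(np.arctan2(e[1],e[0])))
E
```

```text
[307 153  30  58 993] [321.43403827 181.89425982]
[0.59362526 0.02692129] 53.72235136714387 0.06861594765452311 0.03451238654172234
[0.59346059 0.02849605 0.03      ] 0.09780512385536903 -25.836959522884026
```

View pics/w1c.png

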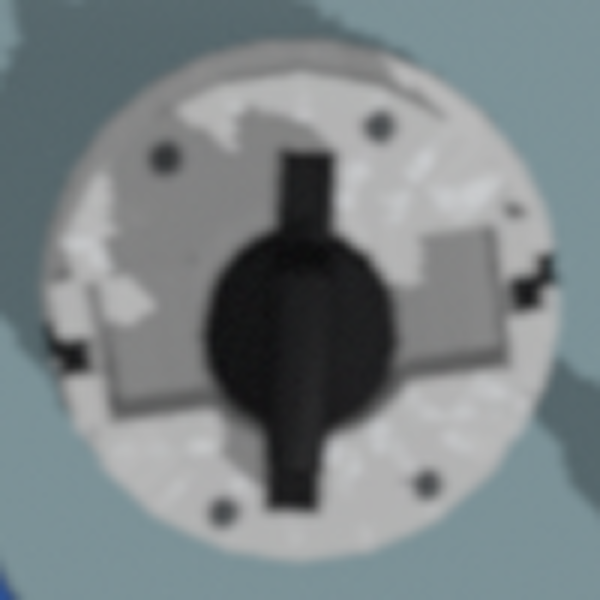

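Call:
{"method": "servo_tool", "body": {"deltas": [[-1, 0, 0, 38, 0, 0, 0], [-1, 0, 0, 38, 0, 0, 0], [-1, 0, 0, 38, 0, 0, 0], [-1, 0, 0, 30, 0, 0, 1], [-1, 0, 0, 20, 0, 0, 0], [-1, 0, 0, 10, 0, 0, 0], [-1, 0, 0, 4, 0, 0, 0], [-1, 0, 0, 0, 0, 0, 0]], "squeeze": 15}}

```text
t: 4.22
eef_pos: [0.5918, 0.0273, 0.0483]
ee_rot: [3.141, -0.001, -2.184]
force: [-0.4, 0.6, 0.7]
width: 0.0872
gripper_force: 0.0
```

Call:
{"method": "servo_tool", "body": {"deltas": [[0, 0, 0, 0, 0, 0, 0], [0.5, 0, 0, 0, 0, 0, 0], [0.7, 0, 0, 0, 0, 0, 0], [0.8, 0, 0, 0, 0, 0, 0], [1, 0, 0, 0, 0, 0, 0], [1, 0, 0, 0, 0, 0, 0], [1, 0, 0, 0, 0, 0, 0], [1, 0, 0, 0, 0, 0, 0], [1, 0, 0, 0, 0, 0, 0]]}}

```text
t: 4.97
eef_pos: [0.5917, 0.0273, 0.0485]
ee_rot: [3.142, -0.0, -2.185]
force: [-0.6, -0.3, 0.5]
width: 0.0331
gripper_force: 0.0
```

Call:
{"method": "servo_tool", "body": {"deltas": [[1, 0, 0, 0, 0, 0, 0], [1, 0, 0, 0, 0, 0, 0], [1, 0, 0, 0, 0, 0, 0], [1, 0, 0, 0, 0, 0, 0], [1, 0, 0, 0, 0, 0, 0], [1, 0, 0, 0, 0, 0, 0]]}}

```text
t: 5.47
eef_pos: [0.5918, 0.0274, 0.0486]
ee_rot: [-3.142, 0.0, -2.185]
force: [-0.5, 0.4, -0.1]
width: 0.0118
gripper_force: 15.0
```

Call:
{"method": "servo_tool", "body": {"deltas": [[1, 0, 0, 0, 0, 0, 5], [1, 0, 0, 0, 0, 0, 5], [1, 0, 0, 0, 0, 0, 5], [1, 0, 0, 0, 0, 0, 5], [1, 0, 0, 0, 0, 0, 5], [1, 0, 0, 0, 0, 0, 5], [1, 0, 0, 0, 0, 0, 5], [1, 0, 0, 0, 0, 0, 5], [1, 0, 0, 0, 0, 0, 5], [1, 0, 0, 0, 0, 0, 5], [1, 0, 0, 0, 0, 0, 5], [1, 0, 0, 0, 0, 0, 5], [1, 0, 0, 0, 0, 0, 5], [1, 0, 0, 0, 0, 0, 5], [1, 0, 0, 0, 0, 0, 5], [1, 0, 0, 0, 0, 0, 5], [1, 0, 0, 0, 0, 0, 0]]}}

```text
t: 6.88
eef_pos: [0.5915, 0.0273, 0.0484]
ee_rot: [-3.141, -0.0, 2.698]
force: [0.1, 0.5, -0.2]
width: 0.012
gripper_force: 15.0
```

Call:
{"method": "servo_tool", "body": {"deltas": [[1, 0, 0, 1, 0, 0, 0], [1, 0, 0, 1, 0, 0, 0], [1, 0, 0, 1, 0, 0, 0], [1, 0, 0, 0, 0, 0, 0]]}}

```text
t: 7.22
eef_pos: [0.5915, 0.0273, 0.0452]
ee_rot: [-3.141, -0.0, 2.703]
force: [-0.5, -0.0, -0.7]
width: 0.0121
gripper_force: 15.0
```

The tool went down 3 mm with no contact force, so the lugs look to be in the slots. I'll follow the plug down to just above home and release it.

Call:
{"method": "servo_tool", "body": {"deltas": [[1, 0, 0, 2, 0, 0, 0], [1, 0, 0, 2, 0, 0, 0], [1, 0, 0, 2, 0, 0, 0], [1, 0, 0, 1.5, 0, 0, 0], [1, 0, 0, 0, 0, 0, 0]]}}

```text
t: 7.63
eef_pos: [0.5914, 0.0273, 0.0376]
ee_rot: [-3.141, -0.001, 2.702]
force: [0.4, 0.5, -0.1]
width: 0.0125
gripper_force: 15.0
```

Call:
{"method": "servo_tool", "body": {"deltas": [[0.6, 0, 0, 0, 0, 0, 0], [0, 0, 0, 0, 0, 0, 0], [-1, 0, 0, 0, 0, 0, 0], [-1, 0, 0, 0, 0, 0, 0], [-1, 0, 0, 0, 0, 0, 0], [-1, 0, 0, 0, 0, 0, 0], [-1, 0, 0, 0, 0, 0, 0], [-1, 0, 0, 0, 0, 0, 0], [-1, 0, 0, 0, 0, 0, 0], [-1, 0, 0, 0, 0, 0, 0], [-1, 0, 0, -20, 0, 0, 0], [-1, 0, 0, -30, 0, 0, 0], [-1, 0, 0, -40, 0, 0, 0], [-1, 0, 0, -40, 0, 0, 0], [-1, 0, 0, -40, 0, 0, 0], [-1, 0, 0, 0, 0, 0, 0]]}}

```text
t: 8.97
eef_pos: [0.5958, 0.0278, 0.2173]
ee_rot: [3.134, 0.011, 2.703]
force: [2.2, -0.1, 1.8]
width: 0.0876
gripper_force: 0.0
```

```bash
python3 - <<'E'
from h import *
f=arm.grab_frame("wrist");a=f["color"];u,v=pix(f,(.592,.0275,.03)).astype(int);print(u,v)
g=arm.grab_frame("scene")["color"]
c=lambda i,u,v:cv2.resize(i[v-45:v+45,u-45:u+45,::-1],(390,390),interpolation=cv2.INTER_CUBIC)
cv2.imwrite("pics/w2.png",np.hstack([c(a,u,v),c(g,284,206)]))
print(arm.get_state()['width'],arm.get_state()['eef_pos'])
E
```

```text
320 176
0.08772085308275603 [0.59261859 0.02772627 0.21040913]
```

View pics/w2.png

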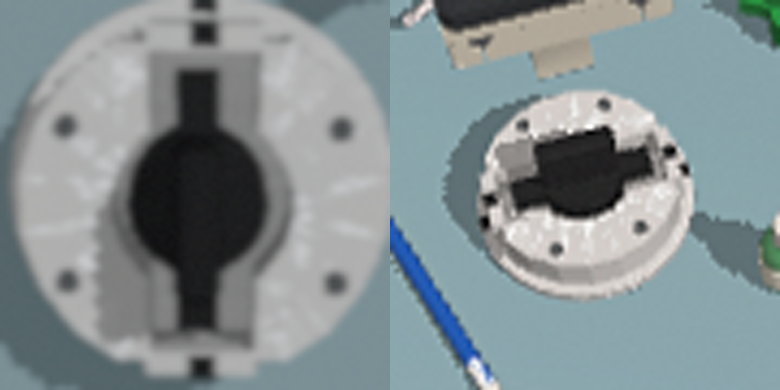

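In both views the plug's lugs lie in the slots in line with the ticks: wrist crop ends (197,70) and (196,350), ticks (204,20) and (203,368). The top is flush with the rim, and the gripper is open and clear.

```bash
python3 -c "
from station import arm
print(arm.job_done())"
```

```text
the job is handed in; nothing more can be done
None
```

The proud plug was turned about 80°, lowered into its slots without measurable contact force and released; the last pictures show it fully home. The arm never went near the other two plugs, and the job was handed in at about 9 s (no verdict was returned).

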